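Shut and bolt the gouge chest

ROBOT

A 7-joint arm with a two-finger parallel gripper is mounted at the origin on the work surface. World frame = base frame: x ahead of the robot, y to its left, z up, the work surface at z = 0. Lengths are in m, angles in rad, forces in N, time in s.
With the tool pointing down it reaches from about 0.4 to 0.85 m from the base axis. Payload 10.4 kg.
Tool frame: the origin (TCP) lies between the finger pads; the fingertips stand tcp_to_tips ahead of it and the grasp point (between the pads) lies 8 mm behind it (tcp_to_tips is the distance from the TCP to the fingertips, in m); z points along the fingers, y is the line along which they close (so a half turn about z gives the same grasp; the last joint's range is limited). The gripper opens to 85 mm and grips with 20 to 120 N. Pads are 22 mm wide; open, the fingers measure 114 mm over their backs; the gripper's body (76 mm by 85 mm) begins 54 mm behind the grasp point. The pads swing forward as they close: fully open they stand 13 mm farther back than shut.
Start: joints at [-1.171, 0.332, -0.065, 1.46, 0.022, 1.35, -0.088], TCP at [0.256, 0.57, 0.242] pointing down, gripper open.
Joint ranges: [-2.6, 2.6], [-0.5, 2.12], [-1.47, 1.34], [0.16, 2.42], [-1.27, 4.41], [0.06, 2.06], [-2.6, 2.6]. Speed limits (rad/s): [2.22, 2.22, 2.79, 2.79, 3.14, 3.14, 3.14].

INTERFACE

Orientations are given as a unit quaternion [x, y, z, w].
In Python, from workcell import * gives the robot as it stands.
- The arm moves only by the tool apply_moves, never from a script. Its argument "rows" is a list of rows, each an object of numbers: "x", "y", "z": the shift along the tool's x, y, z in mm; "ax", "ay", "az": the turn, a rotation vector about the tool's x, y, z in degrees; "gripper": the closure, from 0 (fully open) to 1 (shut). A call has 1 to 5 rows; each row shifts and turns the commanded pose from where the row before left it, along the tool's axes as they then stand; what a row does not reach is not made up. A row lasts 1/12 s, in which the tool goes at most 41.7 mm and 7.16 degrees, less where a joint would pass 70% of its speed; a pose out of reach is approached as far as the arm can. A call with a gripper value outside its range is refused whole. The fingers move at their own pace and stop on an object; "newtons" is the grip in N (left out, the last holds). Time passes only in rows, so rows that do not move let the fingers close. It gives the time, the measured TCP pose, the force, the opening and the grip force at its end, in the units of the state.
- get_obs(): the state, without advancing time (a new reading comes with each control period).
- camera(name): name is "side" or "top"; returns a dict with "color" (480x640x3 uint8, red, green, blue), "fov_y" (degrees; the focal length in pixels is half the picture's height over the tangent of half this angle, whatever the lens; pixels are square), "cx", "cy" (the principal point, pixels), "rvec" (rotation vector, rad) and "tvec" (3), from world to camera coordinates, as OpenCV has them. Camera axes: x right, y down, z forward; pixel columns grow to the right and rows downward; lengths in m; the calibration is good to about 2 mm. A picture is of the moment at which its call begins. There is no depth.
- hand_in(): hands the job in; it is judged then, once.
The state is a dict: "clock": time; "joint_pos": joint angles; "joint_velocities": joint speeds; "tau": joint torques, N m; "position": TCP position; "ee_rot": TCP orientation; "ft_force": force on the tool from outside, world axes, zero at the start; "torque": the same for the moment, N m; "grip_width": opening from 0.0 (shut) to 1.0 (fully open); "grasp_force": force on a finger pad.
Only numpy, scipy, OpenCV 4.12 (cv2) and the standard library are available. Lean on these libraries where they do the work, as an engineer would, in place of code of your own. Each camera call takes 0.05 s, during which the arm holds its last target. There are 200 camera calls.

TASK

Shut the open lid of the wooden gouge chest, then bolt it: lift the bolt's handle out of its notch, slide the bolt through the keeper on the lid, and turn the handle right down into the other notch. That second notch is adjustable and its place is not known beforehand, so feel for it; leave the things standing around where they are.

Things in the scene. Friction and masses are not known exactly. Their poses are not given: they have to be found in the camera images.
- chest: fixed wooden chest, 220 mm (its x) by 400 mm (its y) by 100 mm high. Origin: centre of its underside, on the bench; its front (-x) faces the robot. Chest y below 40 mm: a solid flat top, 100 mm high, that carries a steel barrel bolt. Chest y above 40 mm: a tray covered by the lid
- lid (a joint): angle of the wooden lid (220 x 157 x 12 mm, 0.3 to 0.55 kg) in rad: 0 shut, its top then level with the chest's top; grows as its front edge rises, at most 1.3. The hinge runs along chest y through chest x = 110, z = 100 mm; the lid spans chest y = 43 to 200 mm. Stiff hinge: it stays where it is left; about 3 to 7 N at the front edge push it down
- lid_edge (a point): middle of the lid's front edge, on its top face, 220 mm from the hinge; at chest (-110, 121.5, 100) mm when shut
- bolt_axis (a point): fixed point on the axis of the bolt's rod (10 mm thick, along chest y, slides towards chest +y): chest (-20, -100, 118) mm, where the handle's arm leaves the rod when the bolt is in its first notch. Its axes are the chest's. Two steel saddles hold the rod (tops 10 mm over the axis), 20 to 35 mm behind this point and 100 to 120 mm ahead of it
- bolt (a joint): travel of the bolt in m: 0 in the first (open) notch, growing towards the lid (chest +y), stop at 0.076; about 2 N of friction. The second (bolted) notch is centred somewhere between 0.041 and 0.065; no reading gives its place, so look or feel for it
- handle (a joint): turn of the bolt's handle about the rod in rad: 0 fully down in a notch (arm towards chest -x, 10 degrees above level), growing as the knob rises, up to 1.4 (arm upright). It passes over the rail only above about 0.53; between the notches the rail stops it at 0.50, or 0.44 if pressed with 6 N. Slightly stiff (about 1 N at the knob): it stays where left and must be pressed down
- knob (a point): centre of the ball knob, 18 mm in diameter, at the end of the handle's arm, 60 mm from the rod's axis. With the handle down it is 10 mm above the axis, that is 28 mm above the chest's top. The ball can turn between finger pads that pinch it along the rod's direction
- glue: loose bystander: glue bottle, 54 mm in diameter, 130 mm high, standing on the bench beside the chest; origin under its centre
- plane: loose bystander: small block plane, 110 by 40 by 48 mm, on the bench beside the chest; origin under its centre
- scroll: loose bystander: maple block, 40 by 75 by 28 mm, lying on the chest's solid top behind the bolt; origin under its centre
- keeper (a point): foot of the steel keeper that stands on the lid's top (36 x 16 mm, 31 mm high, with a hole for the rod), at chest (-20, 55, 100) mm when shut. Unless the lid is shut the rod cannot enter
- rail (a point): top of the notched rail beside the first notch (fixed point, chest (-50, -100, 134) mm): an upright steel strip along the rod, 8 mm thick, 26 to 34 mm from the rod's axis on the robot's side, its top 16 mm over the axis. Its two notches are 11 mm wide gaps for the handle's 8 mm thick arm, the first one here

How it is judged:
By the outcome, as a careful person would: the job done as asked, in the order asked, and still so for the second after the job is handed in, with the robot touching nothing.
It also fails if it takes over 67 s, if anything falls off the work surface, if the arm or the gripper's body presses on something with over 40 N, if the wrist force passes 120 N, or if a joint passes its speed limit or range.

## Working session

There is one attempt and no reset: what is moved stays moved. The work goes in short steps, Python scripts to look and compute and a tool call to move; the robot and the scene stay as the last step left them, time stands still between calls to the robot, and variables do not carry over. Pictures are saved under pics/ and viewed, at most 10 in all, crops included, and the job is handed in when it is done.

Besides the shell and the picture viewer there is one more tool, called after "Request:" in YAML: its name, and indented under it one key for each argument. apply_moves: Moves the arm, as the interface text tells. Its arguments: {"type":"object","properties":{"rows":{"type":"array","items":{"type":"object","properties":{"x":{"type":"number"},"y":{"type":"number"},"z":{"type":"number"},"ax":{"type":"number"},"ay":{"type":"number"},"az":{"type":"number"},"gripper":{"type":"number"}}}},"newtons":{"type":"number"}},"required":["rows"]}

```bash
mkdir -p pics; ls
python3 - <<'E'
from workcell import *
import cv2
o=get_obs();print(o)
for n in("side","top"):
    c=camera(n);cv2.imwrite(f"pics/{n}0.png",c["color"][:,:,::-1]);print({k:v for k,v in c.items() if k!="color"})
E
```

```text
pics
{'clock': 0.0, 'joint_pos': array([-1.17062317,  0.33286413, -0.06470143,  1.46096736,  0.02157073,
        1.34986755, -0.08850733]), 'joint_velocities': array([ 0.00117698, -0.00143827,  0.00010175, -0.00058765,  0.00059642,
       -0.00130015, -0.00102976]), 'tau': array([ 4.43238232e-04, -6.25424623e+01,  4.99091030e-02, -3.91621900e+01,
        1.62611943e-02,  9.58718068e-03,  1.05053664e-05]), 'position': array([0.25627817, 0.56964411, 0.2415083 ]), 'ee_rot': array([ 2.09811304e-01,  9.77741642e-01, -6.94068666e-04, -1.30260571e-04]), 'ft_force': array([ 0.30419138, -0.13325574, -0.73338279]), 'torque': array([-0.01826001,  0.02217831, -0.02560856]), 'grasp_force': 0.0, 'grip_width': 1.0002557093553468}
{'fov_y': 50.49519418653293, 'cx': 319.51828223379323, 'cy': 237.84193462644834, 'rvec': array([ 2.20638483, -0.41100282,  0.19897136]), 'tvec': array([-0.57017707,  0.26004504,  0.90984367])}
{'fov_y': 49.894279024153775, 'cx': 320.54873824439926, 'cy': 236.5707057154375, 'rvec': array([ 2.11863187, -2.08682949,  0.24223327]), 'tvec': array([0.0313972 , 0.63199656, 0.92617546])}
```

View pics/side0.png

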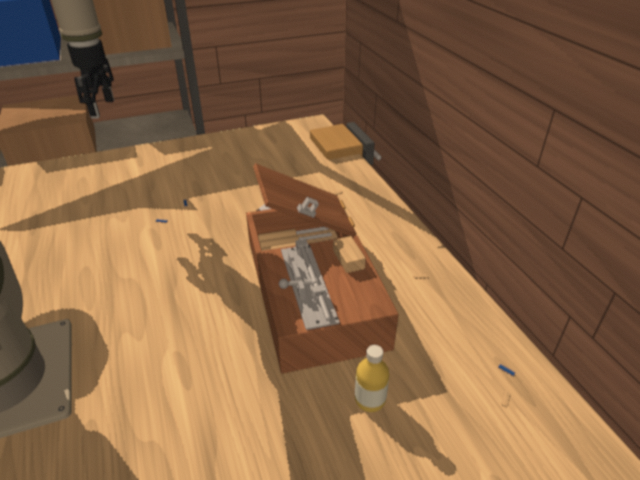

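View pics/top0.png

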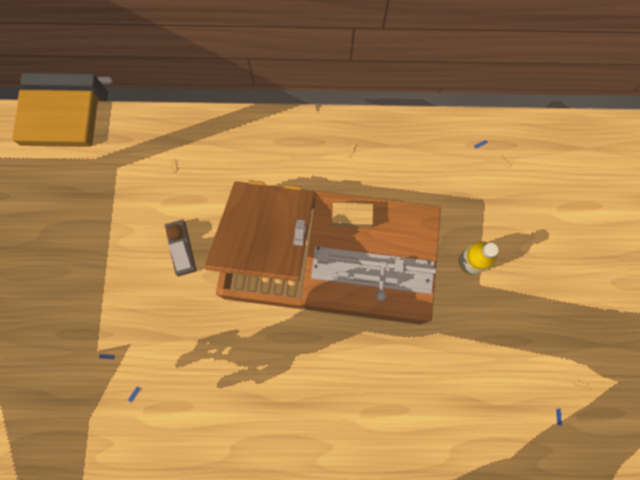

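The side view shows the chest at about (250–395, 165–370), lid partly open, with the glue at (372,380). In the top view the chest has corners near (440,205), (432,321), (218,296) and the knob at (381,296). The plane is at (180,248) and the glue at (480,258).

Run:
```python
import cv2
t=cv2.imread("pics/top0.png")[170:330,200:460];cv2.imwrite("pics/t1.png",cv2.resize(t,None,fx=3,fy=3,interpolation=cv2.INTER_CUBIC))
t=cv2.imread("pics/side0.png")[155:380,235:405];cv2.imwrite("pics/s1.png",cv2.resize(t,None,fx=2.6,fy=2.6,interpolation=cv2.INTER_CUBIC))
```

```text
(no output)
```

View pics/t1.png

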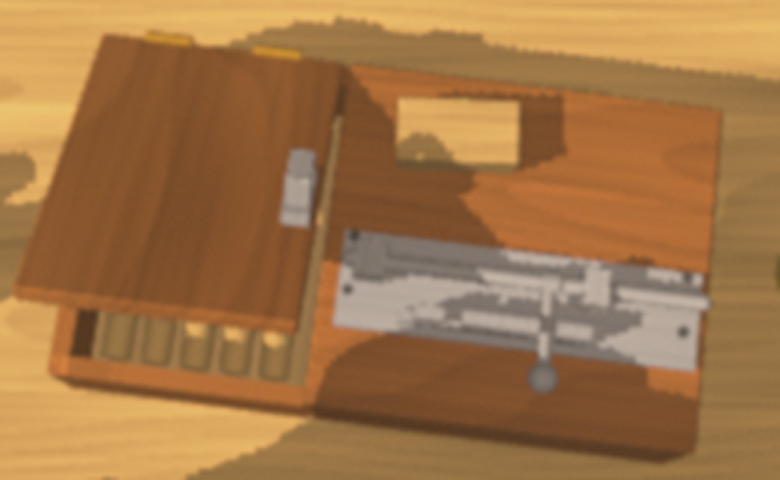

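View pics/s1.png

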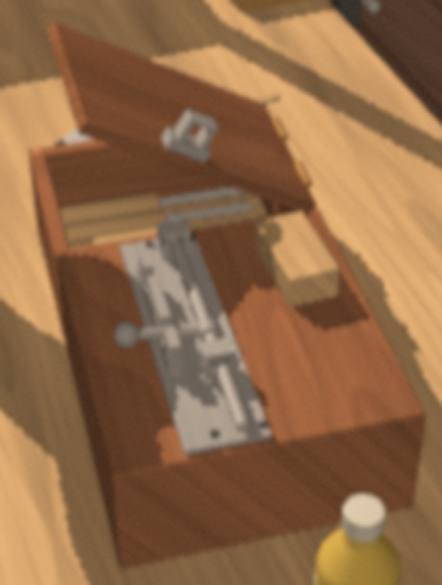

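The top crop shows the knob at (542,378), lid front corners at (17,288) and (297,322), and chest right corners at (720,110) and (693,448). The side crop shows the knob at (126,334), chest right corners at (422,412), (118,478) and (123,566), and lid front corners near (55,25) and (82,127).

```bash
cat > h.py <<'E'
import numpy as np,cv2
from scipy.spatial.transform import Rotation as R
def proj(c,P):
    f=240/np.tan(np.radians(c["fov_y"]/2));K=np.array([[f,0,c["cx"]],[0,f,c["cy"]],[0,0,1]])
    return cv2.projectPoints(np.array(P,float).reshape(-1,1,3),c["rvec"],c["tvec"],K,None)[0].reshape(-1,2)
def c2w(p,P):  # p: x,y,yaw ; P chest m
    return R.from_euler("z",p[2]).apply(np.atleast_2d(P))+[p[0],p[1],0]
def lidp(th,d,y,n=0): # d from hinge, n normal offset up
    return [.11-d*np.cos(th)+n*np.sin(th),y,.1+d*np.sin(th)+n*np.cos(th)]
E
python3 - <<'E'
from h import *
from scipy.optimize import least_squares
T=dict(fov_y=49.894279024153775,cx=320.54873824439926,cy=236.5707057154375,rvec=np.array([2.11863187,-2.08682949,0.24223327]),tvec=np.array([0.0313972,0.63199656,0.92617546]))
S=dict(fov_y=50.49519418653293,cx=319.51828223379323,cy=237.84193462644834,rvec=np.array([2.20638483,-0.41100282,0.19897136]),tvec=np.array([-0.57017707,0.26004504,0.90984367]))
k=[-.079,-.1,.128]
tp=[((110,-200,100),(720,110)),((-110,-200,100),(693,448)),((-79,-100,128),(542,378)),((0,0,0,200,),(107,37)),((220,200,0,0),(17,288)),((220,43,0,0),(297,322))]
sp=[((110,-200,100),(422,412)),((-110,-200,100),(118,478)),((-110,200,100),(35,150)),((-79,-100,128),(126,334)),((-110,-200,0),(123,566)),((110,-200,0),(413,505)),((220,200,0,0),(55,25)),((220,43,0,0),(82,127))]
tp[3]=((0,200,0,0),(107,37))
def pts(l,th): return [lidp(th,q[0]/1e3,q[1]/1e3) if len(q)==4 else np.array(q)/1e3 for q,_ in l]
pt=np.array([b for _,b in tp])/3+[200,170]; ps=np.array([b for _,b in sp])/2.6+[235,155]
def f(p): return np.r_[(proj(T,c2w(p,pts(tp,p[3])))-pt).ravel(),(proj(S,c2w(p,pts(sp,p[3])))-ps).ravel()]
best=min((least_squares(f,[.6,.1,y,.6],loss="soft_l1") for y in(-.2,0,.2)),key=lambda r:r.cost)
p=best.x;print(p,best.cost);print(np.round(f(p).reshape(-1,2),1))
for n,q in dict(axis=[-.02,-.1,.118],knob=k,edge=lidp(p[3],.22,.1215),shut=[-.11,.1215,.1]).items(): print(n,c2w(p,q))
for c in (T,S): print(-R.from_rotvec(c["rvec"]).inv().apply(c["tvec"]))
from workcell import *
o=get_obs();print(R.from_quat(o["ee_rot"]).as_matrix())
E
```

```text
[ 0.60529979  0.02320932 -0.11371995  0.52179819] 23.599376339091656
[[ 1.1 -2.5]
 [ 0.9  0.5]
 [-0.1 -2. ]
 [-1.7 -3.9]
 [-1.6 -0.3]
 [ 0.1  0.6]
 [ 2.5  0.6]
 [-2.2 -0.7]
 [-3.4 -5. ]
 [ 0.3  0.1]
 [-1.3  2.1]
 [ 0.9  1.3]
 [-2.2 -0.5]
 [-0.1 -0.2]]
axis [[ 0.57408147 -0.07387526  0.118     ]]
knob [[ 0.51546256 -0.06718024  0.128     ]]
edge [[0.53888506 0.15308462 0.20965676]]
shut [[0.50979751 0.15640679 0.1       ]]
[0.4073084  0.04212026 1.04428548]
[ 0.33280899 -0.72284983  0.76633356]
[[-9.11949236e-01  4.10302799e-01 -4.51195580e-04]
 [ 4.10303040e-01  9.11948465e-01 -1.18845346e-03]
 [-7.61586636e-05 -1.26893614e-03 -9.99999192e-01]]
```

```bash
cat > fit.py <<'E'
from h import *
import h
from scipy.optimize import least_squares
T=dict(fov_y=49.894279024153775,cx=320.54873824439926,cy=236.5707057154375,rvec=np.array([2.11863187,-2.08682949,0.24223327]),tvec=np.array([0.0313972,0.63199656,0.92617546]))
S=dict(fov_y=50.49519418653293,cx=319.51828223379323,cy=237.84193462644834,rvec=np.array([2.20638483,-0.41100282,0.19897136]),tvec=np.array([-0.57017707,0.26004504,0.90984367]))
def proj(c,P,k):
    f=240/np.tan(np.radians(c["fov_y"]/2));K=np.array([[f,0,c["cx"]],[0,f,c["cy"]],[0,0,1]])
    return cv2.projectPoints(np.array(P,float).reshape(-1,1,3),c["rvec"],c["tvec"],K,np.array([k,0,0,0]))[0].reshape(-1,2)
tp=[((110,-200,100),(720,110)),((-110,-200,100),(693,448)),((-79,-100,128),(542,378)),((220,200,0,0),(17,288)),((220,43,0,0),(297,322)),((110,40,100),(347,65))]
sp=[((110,-200,100),(422,412)),((-110,-200,100),(118,478)),((-79,-100,128),(126,334)),((-110,-200,0),(123,566)),((110,-200,0),(413,505)),((220,200,0,0),(55,25)),((220,43,0,0),(82,127))]
def pts(l,th): return [lidp(th,q[0]/1e3,q[1]/1e3) if len(q)==4 else np.array(q)/1e3 for q,_ in l]
pt=np.array([b for _,b in tp])/3+[200,170]; ps=np.array([b for _,b in sp])/2.6+[235,155]
def f(p): return np.r_[(proj(T,c2w(p,pts(tp,p[3])),p[4])-pt).ravel(),(proj(S,c2w(p,pts(sp,p[3])),p[4])-ps).ravel(),p[4]*5]
b=least_squares(f,[.6,.02,-.1,.5,0],loss="soft_l1",f_scale=1.5)
p=b.x;print(p,b.cost);print(np.round(f(p)[:-1].reshape(-1,2),1))
for n,q in dict(axis=[-.02,-.1,.118],knob=[-.079,-.1,.128],push=[-.07,.1215,.1]).items(): print(n,c2w(p,q))
# independent knob triangulation
g=least_squares(lambda X:np.r_[(proj(T,X,p[4])[0]-pt[2]),(proj(S,X,p[4])[0]-ps[2])],[.5,-.07,.13]);print(g.x,g.fun)
E
python3 fit.py; python3 -c "
import workcell as w;print([n for n in dir(w) if n[0]!='_'], getattr(w,'tcp_to_tips',None))"
```

```text
[ 0.603357    0.02238811 -0.10985345  0.53538707 -0.22653537] 10.661846236602834
[[-0.3 -1.5]
 [-0.3 -0.2]
 [ 0.2 -1.5]
 [ 0.2 -0.2]
 [ 0.8  0.7]
 [ 0.8 -1.9]
 [ 1.3  0.1]
 [-2.2 -1. ]
 [-0.2  0.6]
 [-1.   0.4]
 [-0.7 -0.1]
 [-2.1 -0.5]
 [-0.2 -0.7]]
axis [[ 0.5725143  -0.07481645  0.118     ]]
knob [[ 0.51386994 -0.06834813  0.128     ]]
push [[0.54709932 0.15083002 0.1       ]]
[ 0.51269513 -0.06812153  0.12913601] [ 0.13952378 -0.90279061 -0.90484784  0.22612914]
['MotionError', 'camera', 'get_obs', 'hand_in', 'tcp_to_tips'] 0.011
```

Request:
apply_moves:
  rows:
    - {"z": -15,"az": -6,"gripper": 1}
    - {"z": -15,"az": -6,"gripper": 1}
    - {"z": -10,"az": -5.9,"gripper": 1}
    - {"x": -15,"y": -18,"gripper": 1}
    - {"x": -16,"y": -18,"gripper": 1}
  newtons: 40

```text
invalid input at $.rows[0]: expected keys x, y, z, ax, ay, az, gripper
```

Request:
apply_moves:
  rows:
    - {"x": -17,"y": -19.5}
    - {"x": -17,"y": -19.5}
    - {"x": -17,"y": -19.5}
    - {"x": -17,"y": -19.5}
    - {"x": -17,"y": -19.5}

```text
invalid input at $.rows[0]: expected keys x, y, z, ax, ay, az, gripper
```

Request:
apply_moves:
  rows:
    - {"x": -17,"y": -19.5}
    - {"x": -17,"y": -19.5}
    - {"x": -17,"y": -19.5}
    - {"x": -17,"y": -19.5}
    - {"x": -17,"y": -19.5}

```text
invalid input at $.rows[0]: expected keys x, y, z, ax, ay, az, gripper
```

Request:
apply_moves:
  rows:
    - {"x": -17,"y": -19.5}
    - {"x": -17,"y": -19.5}
    - {"x": -17,"y": -19.5}
    - {"x": -17,"y": -19.5}
    - {"x": 0,"y": 0}

```text
invalid input at $.rows[0]: expected keys x, y, z, ax, ay, az, gripper
```

Request:
apply_moves:
  rows:
    - {"x": 0,"y": 0,"z": -15,"ax": 0,"ay": 0,"az": -6,"gripper": 1}
    - {"x": 0,"y": 0,"z": -15,"ax": 0,"ay": 0,"az": -6,"gripper": 1}
    - {"x": 0,"y": 0,"z": -10,"ax": 0,"ay": 0,"az": -5.9,"gripper": 1}
    - {"x": -15,"y": -18,"z": 0,"ax": 0,"ay": 0,"az": 0,"gripper": 1}
    - {"x": -16,"y": -18,"z": 0,"ax": 0,"ay": 0,"az": 0,"gripper": 1}
  newtons: 40

```text
clock: 0.52
position: [0.2822, 0.5313, 0.2823]
ee_rot: [0.053, 0.999, 0.0, -0.0]
ft_force: [0.9, 0.3, -0.0]
grip_width: 0.3
grasp_force: 0.0
```

Request:
apply_moves:
  rows:
    - {"x": -17,"y": -19.5,"z": 0,"ax": 0,"ay": 0,"az": 0,"gripper": 1}
    - {"x": -17,"y": -19.5,"z": 0,"ax": 0,"ay": 0,"az": 0,"gripper": 1}
    - {"x": -17,"y": -19.5,"z": 0,"ax": 0,"ay": 0,"az": 0,"gripper": 1}
    - {"x": -17,"y": -19.5,"z": 0,"ax": 0,"ay": 0,"az": 0,"gripper": 1}
    - {"x": -17,"y": -19.5,"z": 0,"ax": 0,"ay": 0,"az": 0,"gripper": 1}

```text
clock: 0.93
position: [0.3575, 0.4232, 0.282]
ee_rot: [0.055, 0.998, -0.0, -0.0]
ft_force: [0.6, 0.5, 0.8]
grip_width: 0.001
grasp_force: 0.0
```

Request:
apply_moves:
  rows:
    - {"x": -17,"y": -19.5,"z": 0,"ax": 0,"ay": 0,"az": 0,"gripper": 1}
    - {"x": -17,"y": -19.5,"z": 0,"ax": 0,"ay": 0,"az": 0,"gripper": 1}
    - {"x": -17,"y": -19.5,"z": 0,"ax": 0,"ay": 0,"az": 0,"gripper": 1}
    - {"x": -17,"y": -19.5,"z": 0,"ax": 0,"ay": 0,"az": 0,"gripper": 1}
    - {"x": -17,"y": -19.5,"z": 0,"ax": 0,"ay": 0,"az": 0,"gripper": 1}

```text
clock: 1.35
position: [0.4312, 0.317, 0.2821]
ee_rot: [0.055, 0.998, -0.0, -0.0]
ft_force: [0.7, 0.6, -0.1]
grip_width: 0.002
grasp_force: 0.0
```

Request:
apply_moves:
  rows:
    - {"x": -17,"y": -19.5,"z": 0,"ax": 0,"ay": 0,"az": 0,"gripper": 1}
    - {"x": -17,"y": -19.5,"z": 0,"ax": 0,"ay": 0,"az": 0,"gripper": 1}
    - {"x": -17,"y": -19.5,"z": 0,"ax": 0,"ay": 0,"az": 0,"gripper": 1}
    - {"x": -17,"y": -19.5,"z": 0,"ax": 0,"ay": 0,"az": 0,"gripper": 1}
    - {"x": 0,"y": 0,"z": 0,"ax": 0,"ay": 0,"az": 0,"gripper": 1}

```text
clock: 1.77
position: [0.4925, 0.2278, 0.282]
ee_rot: [0.059, 0.998, -0.001, 0.0]
ft_force: [-0.8, -0.4, 0.1]
grip_width: 0.001
grasp_force: 0.0
```

Request:
apply_moves:
  rows:
    - {"x": -13,"y": -14,"z": 0,"ax": 0,"ay": 0,"az": 0,"gripper": 1}
    - {"x": -13,"y": -14,"z": 0,"ax": 0,"ay": 0,"az": 0,"gripper": 1}
    - {"x": -13,"y": -14,"z": 0,"ax": 0,"ay": 0,"az": 0,"gripper": 1}
    - {"x": -12,"y": -14,"z": 5,"ax": 0,"ay": 0,"az": 0,"gripper": 1}
    - {"x": -12,"y": -14,"z": 5,"ax": 0,"ay": 0,"az": 0,"gripper": 1}

```text
clock: 2.18
position: [0.545, 0.1561, 0.2721]
ee_rot: [0.055, 0.998, 0.0, -0.0]
ft_force: [0.1, 1.1, -0.1]
grip_width: -0.002
grasp_force: 0.0
```

Request:
apply_moves:
  rows:
    - {"x": 0,"y": 0,"z": 9,"ax": 0,"ay": 0,"az": 0,"gripper": 1}
    - {"x": 0,"y": 0,"z": 9,"ax": 0,"ay": 0,"az": 0,"gripper": 1}
    - {"x": 0,"y": 0,"z": 9,"ax": 0,"ay": 0,"az": 0,"gripper": 1}
    - {"x": 0,"y": 0,"z": 9,"ax": 0,"ay": 0,"az": 0,"gripper": 1}
    - {"x": 0,"y": 0,"z": 9,"ax": 0,"ay": 0,"az": 0,"gripper": 1}

```text
clock: 2.6
position: [0.5441, 0.1577, 0.2262]
ee_rot: [0.054, 0.999, 0.0, -0.0]
ft_force: [0.7, 0.5, -0.1]
grip_width: -0.002
grasp_force: 0.0
```

Request:
apply_moves:
  rows:
    - {"x": 0,"y": 0,"z": 4,"ax": 0,"ay": 0,"az": 0,"gripper": 1}
    - {"x": 0,"y": 0,"z": 4,"ax": 0,"ay": 0,"az": 0,"gripper": 1}
    - {"x": 0,"y": 0,"z": 4,"ax": 0,"ay": 0,"az": 0,"gripper": 1}
    - {"x": 0,"y": 0,"z": 4,"ax": 0,"ay": 0,"az": 0,"gripper": 1}
    - {"x": 0,"y": 0,"z": 4,"ax": 0,"ay": 0,"az": 0,"gripper": 1}

```text
clock: 3.02
position: [0.5449, 0.1568, 0.2073]
ee_rot: [0.055, 0.998, 0.0, 0.0]
ft_force: [-1.1, 0.2, 1.6]
grip_width: 0.001
grasp_force: 0.5
```

Request:
apply_moves:
  rows:
    - {"x": 0,"y": 0,"z": 5,"ax": 0,"ay": 0,"az": 0,"gripper": 1}
    - {"x": 0,"y": 0,"z": 5,"ax": 0,"ay": 0,"az": 0,"gripper": 1}
    - {"x": 0,"y": 0,"z": 5,"ax": 0,"ay": 0,"az": 0,"gripper": 1}
    - {"x": 0,"y": 0,"z": 5,"ax": 0,"ay": 0,"az": 0,"gripper": 1}
    - {"x": 0,"y": 0,"z": 5,"ax": 0,"ay": 0,"az": 0,"gripper": 1}

```text
clock: 3.43
position: [0.5446, 0.1567, 0.1817]
ee_rot: [0.055, 0.998, 0.0, -0.0]
ft_force: [-1.1, -0.3, 1.4]
grip_width: -0.001
grasp_force: 0.5
```

Request:
apply_moves:
  rows:
    - {"x": 0,"y": 0,"z": 6,"ax": 0,"ay": 0,"az": 0,"gripper": 1}
    - {"x": 0,"y": 0,"z": 6,"ax": 0,"ay": 0,"az": 0,"gripper": 1}
    - {"x": 0,"y": 0,"z": 6,"ax": 0,"ay": 0,"az": 0,"gripper": 1}
    - {"x": 0,"y": 0,"z": 6,"ax": 0,"ay": 0,"az": 0,"gripper": 1}
    - {"x": 0,"y": 0,"z": 6,"ax": 0,"ay": 0,"az": 0,"gripper": 1}

```text
clock: 3.85
position: [0.5446, 0.1567, 0.1516]
ee_rot: [0.055, 0.998, 0.0, -0.0]
ft_force: [-1.1, -0.0, 1.7]
grip_width: 0.0
grasp_force: 0.5
```

Request:
apply_moves:
  rows:
    - {"x": 0,"y": 0,"z": 6,"ax": 0,"ay": 0,"az": 0,"gripper": 1}
    - {"x": 0,"y": 0,"z": 6,"ax": 0,"ay": 0,"az": 0,"gripper": 1}
    - {"x": 0,"y": 0,"z": 6,"ax": 0,"ay": 0,"az": 0,"gripper": 1}
    - {"x": 0,"y": 0,"z": 6,"ax": 0,"ay": 0,"az": 0,"gripper": 1}
    - {"x": 0,"y": 0,"z": 6,"ax": 0,"ay": 0,"az": 0,"gripper": 1}

```text
clock: 4.27
position: [0.5446, 0.1567, 0.1217]
ee_rot: [0.055, 0.998, 0.0, -0.0]
ft_force: [-0.8, -0.2, 1.2]
grip_width: -0.003
grasp_force: 0.5
```

Request:
apply_moves:
  rows:
    - {"x": 0,"y": 0,"z": 2,"ax": 0,"ay": 0,"az": 0,"gripper": 1}
    - {"x": 0,"y": 0,"z": 2,"ax": 0,"ay": 0,"az": 0,"gripper": 1}
    - {"x": 0,"y": 0,"z": 2,"ax": 0,"ay": 0,"az": 0,"gripper": 1}
    - {"x": 0,"y": 0,"z": 2,"ax": 0,"ay": 0,"az": 0,"gripper": 1}
    - {"x": 0,"y": 0,"z": 1,"ax": 0,"ay": 0,"az": 0,"gripper": 1}

```text
clock: 4.68
position: [0.5448, 0.1567, 0.1132]
ee_rot: [0.055, 0.998, 0.0, 0.0]
ft_force: [-1.0, -0.0, 1.7]
grip_width: 0.003
grasp_force: 0.4
```

Request:
apply_moves:
  rows:
    - {"x": 0,"y": 0,"z": 1,"ax": 0,"ay": 0,"az": 0,"gripper": 1}
    - {"x": 0,"y": 0,"z": 1,"ax": 0,"ay": 0,"az": 0,"gripper": 1}
    - {"x": 0,"y": 0,"z": 0,"ax": 0,"ay": 0,"az": 0,"gripper": 1}

```text
clock: 4.93
position: [0.5447, 0.1567, 0.1112]
ee_rot: [0.055, 0.998, 0.0, 0.0]
ft_force: [-0.8, 0.4, 0.4]
grip_width: 0.004
grasp_force: 0.0
```

Request:
apply_moves:
  rows:
    - {"x": 0,"y": 0,"z": 1,"ax": 0,"ay": 0,"az": 0,"gripper": 1}
    - {"x": 0,"y": 0,"z": 0,"ax": 0,"ay": 0,"az": 0,"gripper": 1}

```text
clock: 5.1
position: [0.5448, 0.1568, 0.1111]
ee_rot: [0.055, 0.998, 0.0, 0.0]
ft_force: [-3.2, -1.1, 7.9]
grip_width: 0.002
grasp_force: 3.7
```

Request:
apply_moves:
  rows:
    - {"x": 0,"y": 0,"z": 1,"ax": 0,"ay": 0,"az": 0,"gripper": 1}
    - {"x": 0,"y": 0,"z": 0,"ax": 0,"ay": 0,"az": 0,"gripper": 1}

```text
clock: 5.27
position: [0.5448, 0.1568, 0.1109]
ee_rot: [0.055, 0.998, 0.0, 0.0]
ft_force: [-6.9, -2.1, 15.1]
grip_width: -0.002
grasp_force: 8.1
```

Request:
apply_moves:
  rows:
    - {"x": 0,"y": 0,"z": -15,"ax": 0,"ay": 0,"az": 0,"gripper": 1}
    - {"x": 0,"y": 0,"z": -20,"ax": 0,"ay": 0,"az": 0,"gripper": 0.4}
    - {"x": 0,"y": 0,"z": -25,"ax": 0,"ay": 0,"az": 0,"gripper": 0.4}
    - {"x": 0,"y": 0,"z": -20,"ax": 0,"ay": 0,"az": 0,"gripper": 0.4}
    - {"x": 1,"y": -20,"z": -10,"ax": 0,"ay": 0,"az": 0,"gripper": 0.4}

```text
clock: 5.68
position: [0.5423, 0.141, 0.202]
ee_rot: [0.053, 0.999, 0.002, 0.002]
ft_force: [0.0, 0.4, -0.7]
grip_width: 0.562
grasp_force: 0.0
```

Request:
apply_moves:
  rows:
    - {"x": 1,"y": -23,"z": 0,"ax": 0,"ay": 0,"az": 0,"gripper": 0.4}
    - {"x": 1,"y": -23,"z": 0,"ax": 0,"ay": 0,"az": 0,"gripper": 0.4}
    - {"x": 1,"y": -23,"z": 0,"ax": 0,"ay": 0,"az": 0,"gripper": 0.4}
    - {"x": 1,"y": -23,"z": 0,"ax": 0,"ay": 0,"az": 0,"gripper": 0.4}
    - {"x": 1,"y": -23,"z": 0,"ax": 0,"ay": 0,"az": 0,"gripper": 0.4}

```text
clock: 6.1
position: [0.5236, 0.0221, 0.1994]
ee_rot: [0.055, 0.998, 0.0, 0.0]
ft_force: [-0.2, -0.1, -1.3]
grip_width: 0.603
grasp_force: 0.0
```

Request:
apply_moves:
  rows:
    - {"x": 1,"y": -23,"z": 0,"ax": 0,"ay": 0,"az": 0,"gripper": 0.4}
    - {"x": 0,"y": -23,"z": 0,"ax": 0,"ay": 0,"az": 0,"gripper": 0.4}
    - {"x": 0,"y": -23,"z": 0,"ax": 0,"ay": 0,"az": 0,"gripper": 0.4}
    - {"x": 0,"y": -23,"z": 0,"ax": 0,"ay": 0,"az": 0,"gripper": 0.4}
    - {"x": 0,"y": 0,"z": 0,"ax": 0,"ay": 0,"az": 0,"gripper": 0.4}

```text
clock: 6.52
position: [0.512, -0.0733, 0.1996]
ee_rot: [0.058, 0.998, -0.001, 0.0]
ft_force: [-0.1, -0.8, 1.1]
grip_width: 0.599
grasp_force: 0.0
```

Run:
```python
from workcell import *
import cv2,numpy as np
o=get_obs();print(o["position"],o["grip_width"])
a=camera("side")["color"][:,:,::-1][180:360,235:405];b=camera("top")["color"][:,:,::-1][170:330,200:460]
a=cv2.resize(a,None,fx=2.1,fy=2.1,interpolation=3);b=cv2.resize(b,(443,378*160*443//443//160//1) if 0 else None,fx=1.7,fy=378/160,interpolation=3)
cv2.imwrite("pics/c1.png",np.hstack([a,b]));print(a.shape,b.shape)
```

```text
[ 0.5119644  -0.07326758  0.19956501] 0.5988889690516818
(378, 357, 3) (378, 442, 3)
```

View pics/c1.png

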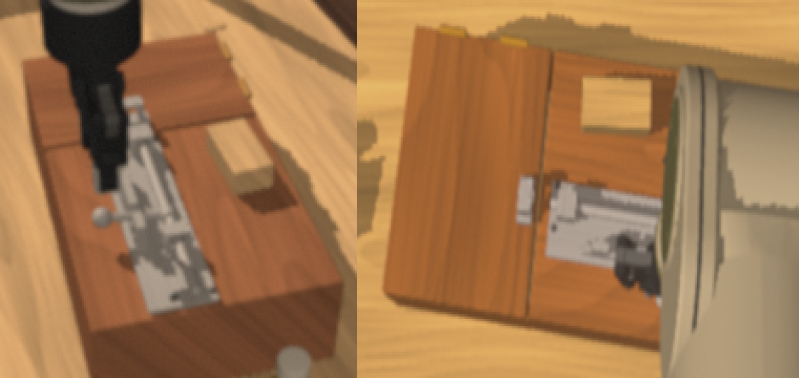

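The lid is shut flush and the gripper hovers over the knob (knob at (102,215) in the left crop, tips at (105,190)). I'll descend onto the knob.

Request:
apply_moves:
  rows:
    - {"x": -0.5,"y": 5,"z": 10,"ax": 0,"ay": 0,"az": 0,"gripper": 0.4}
    - {"x": 0,"y": 0,"z": 10,"ax": 0,"ay": 0,"az": 0,"gripper": 0.4}
    - {"x": 0,"y": 0,"z": 10,"ax": 0,"ay": 0,"az": 0,"gripper": 0.4}
    - {"x": 0,"y": 0,"z": 6,"ax": 0,"ay": 0,"az": 0,"gripper": 0.4}
    - {"x": 0,"y": 0,"z": 6,"ax": 0,"ay": 0,"az": 0,"gripper": 0.4}

```text
clock: 7.03
position: [0.5133, -0.0628, 0.1559]
ee_rot: [0.055, 0.998, -0.0, -0.001]
ft_force: [0.6, -0.6, 1.0]
grip_width: 0.598
grasp_force: 0.0
```

Request:
apply_moves:
  rows:
    - {"x": 0,"y": 0,"z": 6,"ax": 0,"ay": 0,"az": 0,"gripper": 0.4}
    - {"x": 0,"y": 0,"z": 5,"ax": 0,"ay": 0,"az": 0,"gripper": 0.4}
    - {"x": 0,"y": 0,"z": 5,"ax": 0,"ay": 0,"az": 0,"gripper": 0.4}
    - {"x": 0,"y": 0,"z": 5,"ax": 0,"ay": 0,"az": 0,"gripper": 0.4}
    - {"x": 0,"y": 0,"z": 5,"ax": 0,"ay": 0,"az": 0,"gripper": 0.4}

```text
clock: 7.45
position: [0.5138, -0.0632, 0.1309]
ee_rot: [0.055, 0.998, 0.0, 0.0]
ft_force: [0.5, 0.1, 0.5]
grip_width: 0.602
grasp_force: 0.0
```

Request:
apply_moves:
  rows:
    - {"x": 0,"y": 0,"z": 5,"ax": 0,"ay": 0,"az": 0,"gripper": 0.4}
    - {"x": 0,"y": 0,"z": 5,"ax": 0,"ay": 0,"az": 0,"gripper": 0.4}
    - {"x": 0,"y": 0,"z": 0,"ax": 0,"ay": 0,"az": 0,"gripper": 0.4}

```text
clock: 7.7
position: [0.5132, -0.0632, 0.1202]
ee_rot: [0.055, 0.998, -0.0, -0.001]
ft_force: [-0.6, 0.1, 0.3]
grip_width: 0.602
grasp_force: 0.0
```

Request:
apply_moves:
  rows:
    - {"x": 0,"y": -5,"z": 0,"ax": 0,"ay": 0,"az": 0,"gripper": 0.4}
    - {"x": 0,"y": 0,"z": 0,"ax": 0,"ay": 0,"az": 0,"gripper": 0.6}
    - {"x": 0,"y": 0,"z": 0,"ax": 0,"ay": 0,"az": 0,"gripper": 0.7}
    - {"x": 0,"y": 0,"z": 0,"ax": 0,"ay": 0,"az": 0,"gripper": 0.76}
  newtons: 20

```text
clock: 8.03
position: [0.5135, -0.0671, 0.1217]
ee_rot: [0.055, 0.998, 0.001, 0.0]
ft_force: [0.4, 7.0, 1.8]
grip_width: 0.241
grasp_force: 2.9
```

Request:
apply_moves:
  rows:
    - {"x": 0,"y": 0,"z": 0,"ax": 0,"ay": 0,"az": 0,"gripper": 0.85}
    - {"x": 0,"y": 0,"z": 0,"ax": 0,"ay": 0,"az": 0,"gripper": 0.85}
    - {"x": 0,"y": 0,"z": 0,"ax": 0,"ay": 0,"az": 0,"gripper": 0.85}

```text
clock: 8.28
position: [0.5136, -0.0656, 0.1218]
ee_rot: [0.054, 0.999, 0.001, 0.0]
ft_force: [-0.6, 9.6, 2.8]
grip_width: 0.192
grasp_force: 19.5
```

Request:
apply_moves:
  rows:
    - {"x": 0,"y": 2.5,"z": 0,"ax": 0,"ay": 0,"az": 0,"gripper": 0.9}
    - {"x": 0,"y": 0,"z": 0,"ax": 0,"ay": 0,"az": 0,"gripper": 0.9}
    - {"x": -0.5,"y": 0,"z": -2.6,"ax": 0,"ay": 0,"az": 0,"gripper": 0.9}
    - {"x": -0.6,"y": 0,"z": -2.5,"ax": 0,"ay": 0,"az": 0,"gripper": 0.9}
  newtons: 30

```text
clock: 8.62
position: [0.5146, -0.0653, 0.1264]
ee_rot: [0.055, 0.998, 0.0, -0.0]
ft_force: [1.8, 3.7, -3.2]
grip_width: 0.184
grasp_force: 29.2
```

Request:
apply_moves:
  rows:
    - {"x": -0.8,"y": 0,"z": -2.5,"ax": 0,"ay": 0,"az": 0,"gripper": 0.9}
    - {"x": -0.8,"y": 0,"z": -2.5,"ax": 0,"ay": 0,"az": 0,"gripper": 0.9}
    - {"x": -1,"y": 0,"z": -2.4,"ax": 0,"ay": 0,"az": 0,"gripper": 0.9}
    - {"x": -1,"y": 0,"z": -2.4,"ax": 0,"ay": 0,"az": 0,"gripper": 0.9}
    - {"x": 0,"y": 0,"z": 0,"ax": 0,"ay": 0,"az": 0,"gripper": 0.9}

```text
clock: 9.03
position: [0.5186, -0.0659, 0.1367]
ee_rot: [0.055, 0.998, 0.0, 0.0]
ft_force: [-0.1, 5.3, -0.8]
grip_width: 0.181
grasp_force: 29.3
```

Request:
apply_moves:
  rows:
    - {"x": -1.2,"y": 0,"z": -2.4,"ax": 0,"ay": 0,"az": 0,"gripper": 0.9}
    - {"x": -1.2,"y": 0,"z": -2.3,"ax": 0,"ay": 0,"az": 0,"gripper": 0.9}
    - {"x": -1.4,"y": 0,"z": -2.2,"ax": 0,"ay": 0,"az": 0,"gripper": 0.9}
    - {"x": -1.4,"y": 0,"z": -2.2,"ax": 0,"ay": 0,"az": 0,"gripper": 0.9}
    - {"x": -1.6,"y": 0,"z": -2.1,"ax": 0,"ay": 0,"az": 0,"gripper": 0.9}

```text
clock: 9.45
position: [0.5249, -0.0666, 0.1474]
ee_rot: [0.055, 0.998, 0.0, -0.0]
ft_force: [3.0, 5.1, -4.6]
grip_width: 0.183
grasp_force: 29.3
```

Request:
apply_moves:
  rows:
    - {"x": -1.6,"y": 0,"z": -2.1,"ax": 0,"ay": 0,"az": 0,"gripper": 0.9}
    - {"x": -1.8,"y": 0,"z": -1.9,"ax": 0,"ay": 0,"az": 0,"gripper": 0.9}
    - {"x": -1.8,"y": 0,"z": -1.9,"ax": 0,"ay": 0,"az": 0,"gripper": 0.9}
    - {"x": -0.8,"y": 0,"z": -0.8,"ax": 0,"ay": 0,"az": 0,"gripper": 0.9}
    - {"x": 0,"y": 0,"z": 0,"ax": 0,"ay": 0,"az": 0,"gripper": 0.9}

```text
clock: 9.87
position: [0.5309, -0.0672, 0.1543]
ee_rot: [0.055, 0.998, 0.0, -0.0]
ft_force: [-1.0, 5.9, 0.6]
grip_width: 0.18
grasp_force: 29.5
```

Run:
```python
from workcell import *
import cv2,numpy as np
a=camera("side")["color"][:,:,::-1][215:335,255:355]
cv2.imwrite("pics/c2.png",cv2.resize(a,None,fx=5,fy=5,interpolation=3))
```

```text
(no output)
```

View pics/c2.png

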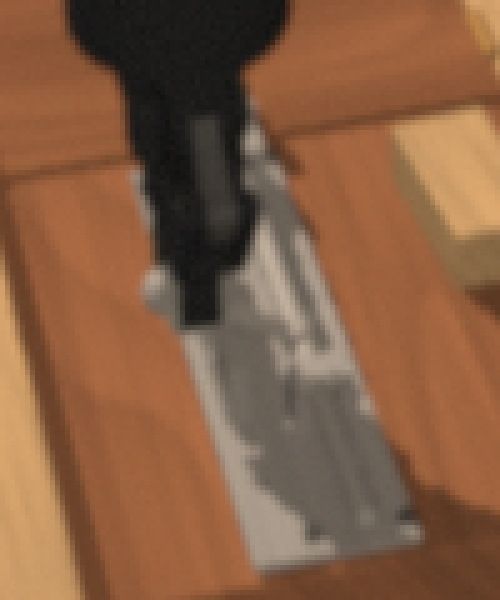

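In this crop the ball (157,285) sticks out on the robot side of the finger (180–220, 325), so the pinch is off centre. I'll compute how far.

```bash
cat >> fit.py <<'E'
import sys
from workcell import get_obs
o=get_obs();t=o["position"];Rm=R.from_quat(o["ee_rot"]).as_matrix()
yw=t[1]
def k(X): return proj(S,X,p[4])[0]
for uv in [(157,285),(152,285)]:
    w=np.array(uv)/5+[255,215]
    g=least_squares(lambda q:k([q[0],yw,q[1]])-w,[.52,.15]);print("ball xz",g.x)
print("tcp",t,"grasp",t-Rm[:,2]*.008)
for n,X in dict(grasp=t-Rm[:,2]*.008,tip=t+Rm[:,2]*.011).items():print(n,(k(X)-[255,215])*5)
ax=c2w(p,[-.02,-.1,.118])[0]
for a in (30,35,40,45,50):
    X=ax+[-.06*np.cos(np.radians(a)),0,.06*np.sin(np.radians(a))];X[1]+=.008;print(a,X,(k(X)-[255,215])*5)
E
python3 fit.py | tail -9; python3 -c "
from workcell import get_obs;o=get_obs();print(o['position'],o['ft_force'])"
```

```text
ball xz [0.51964136 0.15479914]
tcp [ 0.53093738 -0.06719651  0.15429171] grasp [ 0.5309392  -0.06720062  0.16229171]
grasp [181.04720323 261.9078833 ]
tip [182.9209673  301.09841003]
30 [ 0.52055277 -0.06681645  0.148     ] [154.89077101 297.73754401]
35 [ 0.52336517 -0.06681645  0.15241459] [161.77979538 286.78694642]
40 [ 0.52655163 -0.06681645  0.15656726] [169.71837471 276.07829159]
45 [ 0.53008789 -0.06681645  0.16042641] [178.64519796 265.70445904]
50 [ 0.53394704 -0.06681645  0.16396267] [188.48879667 255.75619628]
[ 0.53093738 -0.06719651  0.15429171] [-0.85165138  6.14440584 -0.60860769]
```

Request:
apply_moves:
  rows:
    - {"x": 0,"y": 0,"z": 0,"ax": 0,"ay": 0,"az": 0,"gripper": 0.6}
    - {"x": 0,"y": 0,"z": 0,"ax": 0,"ay": 0,"az": 0,"gripper": 0.6}
    - {"x": 3,"y": 0,"z": 3,"ax": 0,"ay": 0,"az": 0,"gripper": 0.6}
    - {"x": 3,"y": 0,"z": 3,"ax": 0,"ay": 0,"az": 0,"gripper": 0.6}
    - {"x": 0,"y": 0,"z": 3,"ax": 0,"ay": 0,"az": 0,"gripper": 0.6}

```text
clock: 10.33
position: [0.5242, -0.0674, 0.1447]
ee_rot: [0.055, 0.998, -0.0, -0.0]
ft_force: [0.3, 0.0, 0.4]
grip_width: 0.403
grasp_force: 0.0
```

Request:
apply_moves:
  rows:
    - {"x": 0,"y": 0,"z": 0,"ax": 0,"ay": 0,"az": 0,"gripper": 0.6}
    - {"x": 0,"y": 0,"z": 0,"ax": 0,"ay": 0,"az": 0,"gripper": 0.9}
    - {"x": 0,"y": 0,"z": 0,"ax": 0,"ay": 0,"az": 0,"gripper": 0.9}
    - {"x": 0,"y": 0,"z": 0,"ax": 0,"ay": 0,"az": 0,"gripper": 0.9}

```text
clock: 10.67
position: [0.5249, -0.0664, 0.1451]
ee_rot: [0.055, 0.998, 0.0, -0.0]
ft_force: [-1.5, 3.4, 0.4]
grip_width: 0.182
grasp_force: 29.2
```

Request:
apply_moves:
  rows:
    - {"x": 0,"y": 0,"z": 0,"ax": 0,"ay": 0,"az": 0,"gripper": 0.9}
    - {"x": 0,"y": 0,"z": 0,"ax": 0,"ay": 0,"az": 0,"gripper": 0.9}
  newtons: 50

```text
clock: 10.83
position: [0.5249, -0.0664, 0.1451]
ee_rot: [0.055, 0.998, 0.0, -0.0]
ft_force: [-1.0, 3.5, 1.2]
grip_width: 0.173
grasp_force: 48.6
```

```bash
python3 - <<'E'
from workcell import *
import cv2,numpy as np
a=camera("side")["color"][:,:,::-1][215:335,255:355]
cv2.imwrite("pics/c3.png",cv2.resize(a,None,fx=5,fy=5,interpolation=3))
E
python3 fit.py|tail -8|head -3
```

```text
tcp [ 0.52485388 -0.06644466  0.14511383] grasp [ 0.52485562 -0.06644977  0.15311383]
grasp [165.30643479 283.71655106]
tip [167.38403184 322.39890445]
```

View pics/c3.png

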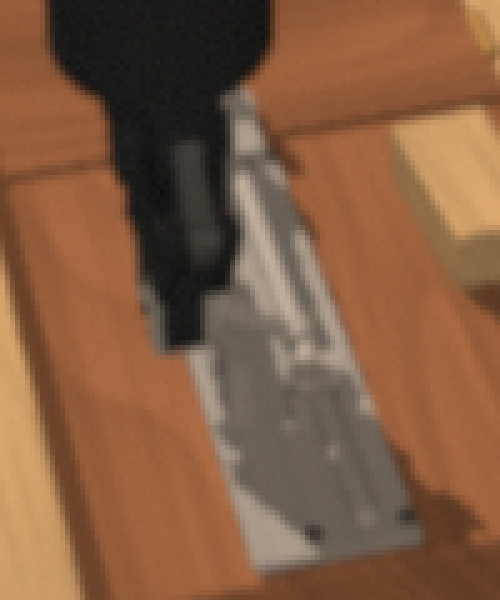

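The ball is now covered by the pads (left edge ~143, centred around (165,284)), so the grip is good.

Request:
apply_moves:
  rows:
    - {"x": -1.3,"y": 0,"z": -1.7,"ax": 0,"ay": 0,"az": 0,"gripper": 0.9}
    - {"x": -1.3,"y": 0,"z": -1.6,"ax": 0,"ay": 0,"az": 0,"gripper": 0.9}
    - {"x": -1.4,"y": 0,"z": -1.6,"ax": 0,"ay": 0,"az": 0,"gripper": 0.9}
    - {"x": -1.4,"y": 0,"z": -1.5,"ax": 0,"ay": 0,"az": 0,"gripper": 0.9}
    - {"x": -1.5,"y": 0,"z": -1.5,"ax": 0,"ay": 0,"az": 0,"gripper": 0.9}
  newtons: 60

```text
clock: 11.3
position: [0.5305, -0.0671, 0.1523]
ee_rot: [0.055, 0.998, 0.0, -0.002]
ft_force: [-5.8, 4.6, -0.4]
grip_width: 0.17
grasp_force: 58.5
```

Request:
apply_moves:
  rows:
    - {"x": -1.6,"y": 0,"z": -1.4,"ax": 0,"ay": 0,"az": 0,"gripper": 0.9}
    - {"x": 0,"y": 0,"z": 0,"ax": 0,"ay": 0,"az": 0,"gripper": 0.9}

```text
clock: 11.47
position: [0.5319, -0.0673, 0.1538]
ee_rot: [0.055, 0.998, 0.0, -0.002]
ft_force: [-7.5, 4.6, 2.4]
grip_width: 0.168
grasp_force: 58.7
```

```bash
python3 - <<'E'
from workcell import *
import cv2,numpy as np
a=camera("side")["color"][:,:,::-1][215:335,255:355]
cv2.imwrite("pics/c4.png",cv2.resize(a,None,fx=5,fy=5,interpolation=3))
E
python3 fit.py|tail -8|head -3
```

```text
tcp [ 0.5319157  -0.06729657  0.15376441] grasp [ 0.5319466  -0.06730407  0.16176435]
grasp [183.85406648 262.52143974]
tip [185.50304251 301.71324834]
```

View pics/c4.png

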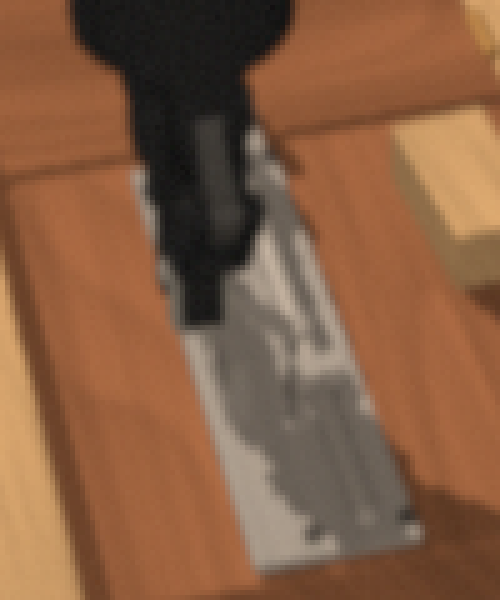

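Request:
apply_moves:
  rows:
    - {"x": 0.7,"y": 2,"z": -0.7,"ax": 0,"ay": 0,"az": 0,"gripper": 0.9}
    - {"x": 0,"y": 3,"z": 0,"ax": 0,"ay": 0,"az": 0,"gripper": 0.9}
    - {"x": 0,"y": 4,"z": 0,"ax": 0,"ay": 0,"az": 0,"gripper": 0.9}
    - {"x": 0,"y": 4,"z": 0,"ax": 0,"ay": 0,"az": 0,"gripper": 0.9}
    - {"x": 0,"y": 0,"z": 0,"ax": 0,"ay": 0,"az": 0,"gripper": 0.9}

```text
clock: 11.93
position: [0.5342, -0.0539, 0.1549]
ee_rot: [0.055, 0.999, 0.0, -0.0]
ft_force: [-0.4, -0.2, -6.7]
grip_width: 0.169
grasp_force: 58.5
```

Request:
apply_moves:
  rows:
    - {"x": 0,"y": 4,"z": 0.7,"ax": 0,"ay": 0,"az": 0,"gripper": 0.9}
    - {"x": 0,"y": 5,"z": 0,"ax": 0,"ay": 0,"az": 0,"gripper": 0.9}
    - {"x": 0,"y": 5,"z": 0,"ax": 0,"ay": 0,"az": 0,"gripper": 0.9}
    - {"x": 0,"y": 6,"z": 0,"ax": 0,"ay": 0,"az": 0,"gripper": 0.9}
    - {"x": 0,"y": 0,"z": 0,"ax": 0,"ay": 0,"az": 0,"gripper": 0.9}

```text
clock: 12.35
position: [0.5364, -0.033, 0.1546]
ee_rot: [0.054, 0.999, 0.001, -0.0]
ft_force: [-4.2, 2.8, 0.1]
grip_width: 0.169
grasp_force: 59.1
```

```bash
cat > tr.py <<'E'
from h import *
from workcell import get_obs
o=get_obs();d=o["position"]-[.5319,-.0673,.1538];d=R.from_euler("z",.11).apply(d)
F=R.from_euler("z",.11).apply(o["ft_force"])
print("travel mm",d*1e3,"F chest",F,o["clock"])
E
python3 tr.py
```

```text
travel mm [ 0.73934693 34.57916203  0.78194425] F chest [-4.45326393  2.36822566  0.07603572] 12.35
```

Request:
apply_moves:
  rows:
    - {"x": 1.5,"y": 0,"z": 1.4,"ax": 0,"ay": 0,"az": 0,"gripper": 0.9}
    - {"x": 1.5,"y": 0,"z": 1.5,"ax": 0,"ay": 0,"az": 0,"gripper": 0.9}
    - {"x": 1.5,"y": 0,"z": 1.5,"ax": 0,"ay": 0,"az": 0,"gripper": 0.9}
    - {"x": 1.4,"y": 0,"z": 1.6,"ax": 0,"ay": 0,"az": 0,"gripper": 0.9}
    - {"x": 0,"y": 0,"z": 0,"ax": 0,"ay": 0,"az": 0,"gripper": 0.9}

```text
clock: 12.77
position: [0.5309, -0.0342, 0.1486]
ee_rot: [0.055, 0.998, 0.0, 0.001]
ft_force: [0.0, 3.3, 0.1]
grip_width: 0.171
grasp_force: 59.1
```

Request:
apply_moves:
  rows:
    - {"x": 1,"y": 0,"z": 1.3,"ax": 0,"ay": 0,"az": 0,"gripper": 0.9}
    - {"x": 0,"y": 0,"z": 0,"ax": 0,"ay": 0,"az": 0,"gripper": 0.9}

```text
clock: 12.93
position: [0.5304, -0.0341, 0.1479]
ee_rot: [0.055, 0.998, 0.0, 0.001]
ft_force: [0.1, 3.5, 5.0]
grip_width: 0.169
grasp_force: 59.5
```

Request:
apply_moves:
  rows:
    - {"x": 1,"y": 0,"z": 1.3,"ax": 0,"ay": 0,"az": 0,"gripper": 0.9}
    - {"x": 0,"y": 0,"z": 0,"ax": 0,"ay": 0,"az": 0,"gripper": 0.9}

```text
clock: 13.1
position: [0.53, -0.034, 0.1473]
ee_rot: [0.055, 0.998, 0.0, 0.002]
ft_force: [-1.0, 2.8, 10.4]
grip_width: 0.173
grasp_force: 59.8
```

```bash
python3 tr.py
```

```text
travel mm [-5.52834408 32.86470169 -6.47187779] F chest [-1.28268717  2.67332955 10.37374878] 13.1
```

Request:
apply_moves:
  rows:
    - {"x": 0,"y": 2,"z": 0,"ax": 0,"ay": 0,"az": 0,"gripper": 0.9}
    - {"x": 0,"y": 2,"z": 0,"ax": 0,"ay": 0,"az": 0,"gripper": 0.9}
    - {"x": 0,"y": 1,"z": 0,"ax": 0,"ay": 0,"az": 0,"gripper": 0.9}
    - {"x": 0,"y": 1,"z": 0,"ax": 0,"ay": 0,"az": 0,"gripper": 0.9}

```text
clock: 13.43
position: [0.5302, -0.032, 0.1472]
ee_rot: [0.057, 0.998, -0.002, 0.002]
ft_force: [-1.7, -9.3, 8.2]
grip_width: 0.168
grasp_force: 59.8
```

Request:
apply_moves:
  rows:
    - {"x": 0,"y": 1,"z": 0,"ax": 0,"ay": 0,"az": 0,"gripper": 0.9}
    - {"x": 0,"y": 1,"z": 0,"ax": 0,"ay": 0,"az": 0,"gripper": 0.9}
    - {"x": 0,"y": 1,"z": 0,"ax": 0,"ay": 0,"az": 0,"gripper": 0.9}

```text
clock: 13.68
position: [0.5304, -0.0289, 0.147]
ee_rot: [0.057, 0.998, -0.002, 0.001]
ft_force: [-2.0, -10.9, 8.8]
grip_width: 0.17
grasp_force: 59.8
```

Request:
apply_moves:
  rows:
    - {"x": 0,"y": 1,"z": 0,"ax": 0,"ay": 0,"az": 0,"gripper": 0.9}
    - {"x": 0,"y": 1,"z": 0,"ax": 0,"ay": 0,"az": 0,"gripper": 0.9}
    - {"x": 0,"y": 1,"z": 0,"ax": 0,"ay": 0,"az": 0,"gripper": 0.9}

```text
clock: 13.93
position: [0.5307, -0.026, 0.1469]
ee_rot: [0.057, 0.998, -0.002, 0.001]
ft_force: [-1.0, -9.3, 9.5]
grip_width: 0.17
grasp_force: 59.8
```

```bash
python3 tr.py
```

```text
travel mm [-5.75957658 40.92027897 -6.85308858] F chest [ 0.0121594  -9.3369574   9.54074482] 13.9333
```

Request:
apply_moves:
  rows:
    - {"x": 0,"y": 1,"z": 0,"ax": 0,"ay": 0,"az": 0,"gripper": 0.9}
    - {"x": 0,"y": 1,"z": 0,"ax": 0,"ay": 0,"az": 0,"gripper": 0.9}

```text
clock: 14.1
position: [0.5309, -0.024, 0.1469]
ee_rot: [0.057, 0.998, -0.002, 0.001]
ft_force: [-2.3, -9.1, 9.3]
grip_width: 0.169
grasp_force: 59.8
```

Request:
apply_moves:
  rows:
    - {"x": 0,"y": 1,"z": 0,"ax": 0,"ay": 0,"az": 0,"gripper": 0.9}
    - {"x": 0,"y": 1,"z": 0,"ax": 0,"ay": 0,"az": 0,"gripper": 0.9}

```text
clock: 14.27
position: [0.5311, -0.022, 0.147]
ee_rot: [0.057, 0.998, -0.002, 0.001]
ft_force: [-1.8, -9.0, 9.0]
grip_width: 0.169
grasp_force: 59.8
```

Request:
apply_moves:
  rows:
    - {"x": 0,"y": 1,"z": 0,"ax": 0,"ay": 0,"az": 0,"gripper": 0.9}
    - {"x": 0,"y": 1,"z": 0,"ax": 0,"ay": 0,"az": 0,"gripper": 0.9}

```text
clock: 14.43
position: [0.5314, -0.0199, 0.1469]
ee_rot: [0.057, 0.998, -0.002, 0.001]
ft_force: [-1.8, -9.7, 9.7]
grip_width: 0.171
grasp_force: 59.8
```

Request:
apply_moves:
  rows:
    - {"x": 0,"y": 1,"z": 0,"ax": 0,"ay": 0,"az": 0,"gripper": 0.9}
    - {"x": 0,"y": 1,"z": 0,"ax": 0,"ay": 0,"az": 0,"gripper": 0.9}

```text
clock: 14.6
position: [0.5316, -0.0179, 0.1469]
ee_rot: [0.057, 0.998, -0.002, 0.001]
ft_force: [-2.4, -9.2, 8.1]
grip_width: 0.17
grasp_force: 59.8
```

Request:
apply_moves:
  rows:
    - {"x": 0,"y": 1,"z": 0,"ax": 0,"ay": 0,"az": 0,"gripper": 0.9}
    - {"x": 0,"y": 1,"z": 0,"ax": 0,"ay": 0,"az": 0,"gripper": 0.9}

```text
clock: 14.77
position: [0.5315, -0.0139, 0.1463]
ee_rot: [0.056, 0.998, -0.001, 0.001]
ft_force: [0.1, -1.9, 2.5]
grip_width: 0.174
grasp_force: 59.2
```

Request:
apply_moves:
  rows:
    - {"x": 0,"y": 1,"z": 0,"ax": 0,"ay": 0,"az": 0,"gripper": 0.9}
    - {"x": 0,"y": 1,"z": 0,"ax": 0,"ay": 0,"az": 0,"gripper": 0.9}

```text
clock: 14.93
position: [0.5315, -0.0108, 0.1459]
ee_rot: [0.055, 0.998, -0.0, 0.001]
ft_force: [1.5, -1.1, 2.4]
grip_width: 0.171
grasp_force: 59.1
```

Request:
apply_moves:
  rows:
    - {"x": 0,"y": 1,"z": 0,"ax": 0,"ay": 0,"az": 0,"gripper": 0.9}
    - {"x": 0,"y": 1,"z": 0,"ax": 0,"ay": 0,"az": 0,"gripper": 0.9}

```text
clock: 15.1
position: [0.5317, -0.0084, 0.1458]
ee_rot: [0.055, 0.998, -0.0, 0.0]
ft_force: [2.8, -2.3, 0.2]
grip_width: 0.168
grasp_force: 59.1
```

```bash
python3 tr.py
```

```text
travel mm [-6.70617253 58.55729548 -7.98876547] F chest [ 3.06717394 -1.93105076  0.24075437] 15.1
```

Request:
apply_moves:
  rows:
    - {"x": 0.8,"y": 0,"z": 1,"ax": 0,"ay": 0,"az": 0,"gripper": 0.9}
    - {"x": 0.8,"y": 0,"z": 1,"ax": 0,"ay": 0,"az": 0,"gripper": 0.9}
    - {"x": 0,"y": 0,"z": 0,"ax": 0,"ay": 0,"az": 0,"gripper": 0.9}

```text
clock: 15.35
position: [0.5303, -0.0079, 0.1438]
ee_rot: [0.055, 0.998, 0.0, 0.001]
ft_force: [6.5, -0.7, -1.6]
grip_width: 0.167
grasp_force: 58.9
```

Request:
apply_moves:
  rows:
    - {"x": 0.7,"y": 0,"z": 1,"ax": 0,"ay": 0,"az": 0,"gripper": 0.9}
    - {"x": 0.7,"y": 0,"z": 1,"ax": 0,"ay": 0,"az": 0,"gripper": 0.9}
    - {"x": 0,"y": 0,"z": 0,"ax": 0,"ay": 0,"az": 0,"gripper": 0.9}

```text
clock: 15.6
position: [0.5293, -0.0078, 0.142]
ee_rot: [0.055, 0.998, 0.0, 0.001]
ft_force: [6.6, -1.7, -1.3]
grip_width: 0.171
grasp_force: 58.9
```

```bash
python3 tr.py
```

```text
travel mm [ -9.16815931  58.87838048 -11.75227011] F chest [ 6.76478789 -1.00702315 -1.28731139] 15.6
```

```bash
python3 - <<'E'
from workcell import *
import cv2,numpy as np
a=camera("side")["color"][:,:,::-1][195:315,255:355]
cv2.imwrite("pics/c5.png",cv2.resize(a,None,fx=5,fy=5,interpolation=3))
E
python3 fit.py|tail -8|head -3
```

```text
tcp [ 0.52924484 -0.00774305  0.14204701] grasp [ 0.52922565 -0.00774464  0.15004699]
grasp [127.75601904 189.96899777]
tip [130.28825818 228.0151609 ]
```

View pics/c5.png

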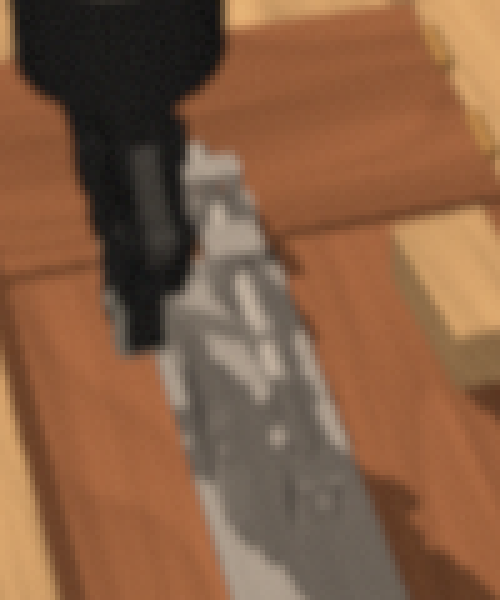

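The last view shows the ball still in the pads (left edge ~(107,300)) and the arm below the rail's stop height. The handle has entered the notch, so I'll press it down along the arc.

Request:
apply_moves:
  rows:
    - {"x": 0.3,"y": 0,"z": 2.1,"ax": 0,"ay": 0,"az": 0,"gripper": 0.9}
    - {"x": 0.9,"y": 0,"z": 2.1,"ax": 0,"ay": 0,"az": 0,"gripper": 0.9}
    - {"x": 0.9,"y": 0,"z": 2.1,"ax": 0,"ay": 0,"az": 0,"gripper": 0.9}
    - {"x": 0.9,"y": 0,"z": 2.1,"ax": 0,"ay": 0,"az": 0,"gripper": 0.9}
    - {"x": 0.8,"y": 0,"z": 2.1,"ax": 0,"ay": 0,"az": 0,"gripper": 0.9}

```text
clock: 16.07
position: [0.5203, -0.0068, 0.1298]
ee_rot: [0.055, 0.998, 0.0, -0.005]
ft_force: [-18.5, 0.5, 10.4]
grip_width: 0.17
grasp_force: 63.5
```

Request:
apply_moves:
  rows:
    - {"x": 0.7,"y": 0,"z": 2.1,"ax": 0,"ay": 0,"az": 0,"gripper": 0.9}
    - {"x": 0.6,"y": 0,"z": 2.1,"ax": 0,"ay": 0,"az": 0,"gripper": 0.9}
    - {"x": 0.5,"y": 0,"z": 2.1,"ax": 0,"ay": 0,"az": 0,"gripper": 0.9}
    - {"x": 0.3,"y": 0,"z": 1.5,"ax": 0,"ay": 0,"az": 0,"gripper": 0.9}
    - {"x": 0,"y": 0,"z": 0,"ax": 0,"ay": 0,"az": 0,"gripper": 0.9}

```text
clock: 16.48
position: [0.5219, -0.007, 0.1231]
ee_rot: [0.055, 0.998, 0.0, -0.001]
ft_force: [-3.6, 0.0, 1.6]
grip_width: 0.162
grasp_force: 64.0
```

```bash
python3 tr.py
```

```text
travel mm [-16.5624236   58.78796877 -30.73869282] F chest [-3.63099362 -0.36129414  1.56445571] 16.4833
```

Request:
apply_moves:
  rows:
    - {"x": 0.2,"y": 0,"z": 1,"ax": 0,"ay": 0,"az": 0,"gripper": 0.9}
    - {"x": 0.1,"y": 0,"z": 1,"ax": 0,"ay": 0,"az": 0,"gripper": 0.9}
    - {"x": 0,"y": 0,"z": 0,"ax": 0,"ay": 0,"az": 0,"gripper": 0.9}

```text
clock: 16.73
position: [0.5215, -0.007, 0.1213]
ee_rot: [0.055, 0.998, 0.0, -0.001]
ft_force: [-5.9, 0.8, 4.6]
grip_width: 0.166
grasp_force: 64.1
```

Request:
apply_moves:
  rows:
    - {"x": 0,"y": 0,"z": 1,"ax": 0,"ay": 0,"az": 0,"gripper": 0.9}
    - {"x": 0,"y": 0,"z": 0,"ax": 0,"ay": 0,"az": 0,"gripper": 0.9}

```text
clock: 16.9
position: [0.5213, -0.007, 0.1203]
ee_rot: [0.055, 0.998, 0.0, -0.001]
ft_force: [-7.7, 0.7, 5.7]
grip_width: 0.168
grasp_force: 64.1
```

Request:
apply_moves:
  rows:
    - {"x": 0,"y": 0,"z": 1,"ax": 0,"ay": 0,"az": 0,"gripper": 0.9}
    - {"x": 0,"y": 0,"z": 0,"ax": 0,"ay": 0,"az": 0,"gripper": 0.9}

```text
clock: 17.07
position: [0.5208, -0.0071, 0.119]
ee_rot: [0.055, 0.998, 0.0, -0.002]
ft_force: [-9.8, -0.3, 7.0]
grip_width: 0.164
grasp_force: 63.8
```

Request:
apply_moves:
  rows:
    - {"x": 0,"y": 0,"z": 0,"ax": 0,"ay": 0,"az": 0,"gripper": 0.6}
    - {"x": 0,"y": 0,"z": 0,"ax": 0,"ay": 0,"az": 0,"gripper": 0.6}
    - {"x": 0,"y": 0,"z": -10,"ax": 0,"ay": 0,"az": 0,"gripper": 0.6}
    - {"x": 0,"y": 0,"z": -15,"ax": 0,"ay": 0,"az": 0,"gripper": 0.6}
    - {"x": 0,"y": 0,"z": -15,"ax": 0,"ay": 0,"az": 0,"gripper": 0.6}

```text
clock: 17.48
position: [0.5222, -0.0073, 0.1604]
ee_rot: [0.055, 0.998, -0.0, -0.0]
ft_force: [0.5, -0.7, 0.7]
grip_width: 0.397
grasp_force: 0.0
```

Request:
apply_moves:
  rows:
    - {"x": 0,"y": 0,"z": -10,"ax": 0,"ay": 0,"az": 0,"gripper": 1}
    - {"x": 0,"y": 0,"z": 0,"ax": 0,"ay": 0,"az": 0,"gripper": 1}
    - {"x": 0,"y": 0,"z": 0,"ax": 0,"ay": 0,"az": 0,"gripper": 1}
    - {"x": 0,"y": 0,"z": 0,"ax": 0,"ay": 0,"az": 0,"gripper": 1}
  newtons: 30

```text
clock: 17.82
position: [0.5219, -0.0072, 0.1689]
ee_rot: [0.055, 0.998, 0.0, -0.0]
ft_force: [0.5, -0.5, -0.1]
grip_width: 0.0
grasp_force: 0.0
```

Request:
apply_moves:
  rows:
    - {"x": 0,"y": 0,"z": 5,"ax": 0,"ay": 0,"az": 0,"gripper": 1}
    - {"x": 0,"y": 0,"z": 4,"ax": 0,"ay": 0,"az": 0,"gripper": 1}
    - {"x": 0,"y": 0,"z": 0,"ax": 0,"ay": 0,"az": 0,"gripper": 1}

```text
clock: 18.07
position: [0.5213, -0.0073, 0.1588]
ee_rot: [0.055, 0.998, -0.0, -0.001]
ft_force: [-0.9, 0.7, -0.5]
grip_width: 0.003
grasp_force: 0.0
```

```bash
python3 - <<'E'
from workcell import *
import cv2,numpy as np
a=camera("side")["color"][:,:,::-1][195:315,255:355]
cv2.imwrite("pics/c6.png",cv2.resize(a,None,fx=5,fy=5,interpolation=3))
E
python3 fit.py|tail -8|head -3
```

```text
tcp [ 0.52151251 -0.00733703  0.15933972] grasp [ 0.52152838 -0.0073342   0.1673397 ]
grasp [105.55650224 158.49961123]
tip [108.17738771 197.503063  ]
```

View pics/c6.png

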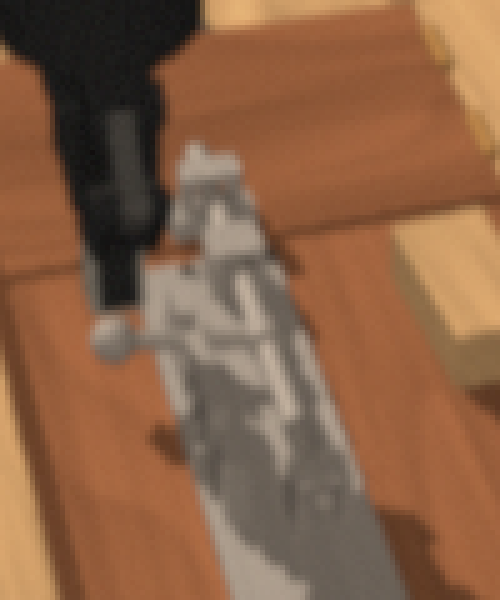

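The bolt has gone through the keeper and the ball is at (113,338), close to fully down. I'll press on it from above to make sure.

Request:
apply_moves:
  rows:
    - {"x": 0,"y": 0,"z": 3,"ax": 0,"ay": 0,"az": 0,"gripper": 1}
    - {"x": 0,"y": 0,"z": 3,"ax": 0,"ay": 0,"az": 0,"gripper": 1}
    - {"x": 0,"y": 0,"z": 2,"ax": 0,"ay": 0,"az": 0,"gripper": 1}
    - {"x": 0,"y": 0,"z": 0,"ax": 0,"ay": 0,"az": 0,"gripper": 1}

```text
clock: 18.45
position: [0.5219, -0.0073, 0.1519]
ee_rot: [0.055, 0.998, -0.0, -0.0]
ft_force: [-0.2, 0.4, -0.0]
grip_width: -0.003
grasp_force: 0.0
```

Request:
apply_moves:
  rows:
    - {"x": 0,"y": 0,"z": 1,"ax": 0,"ay": 0,"az": 0,"gripper": 1}
    - {"x": 0,"y": 0,"z": 1,"ax": 0,"ay": 0,"az": 0,"gripper": 1}
    - {"x": 0,"y": 0,"z": 0,"ax": 0,"ay": 0,"az": 0,"gripper": 1}

```text
clock: 18.7
position: [0.5221, -0.0073, 0.1504]
ee_rot: [0.055, 0.998, 0.0, -0.0]
ft_force: [-0.0, -0.5, -0.6]
grip_width: 0.0
grasp_force: 0.0
```

Request:
apply_moves:
  rows:
    - {"x": 0,"y": 0,"z": 1,"ax": 0,"ay": 0,"az": 0,"gripper": 1}
    - {"x": 0,"y": 0,"z": 0,"ax": 0,"ay": 0,"az": 0,"gripper": 1}

```text
clock: 18.87
position: [0.5221, -0.0073, 0.1494]
ee_rot: [0.055, 0.998, 0.0, -0.0]
ft_force: [-1.0, 0.5, 0.2]
grip_width: 0.002
grasp_force: 0.0
```

Request:
apply_moves:
  rows:
    - {"x": 0,"y": 0,"z": 1,"ax": 0,"ay": 0,"az": 0,"gripper": 1}
    - {"x": 0,"y": 0,"z": 0,"ax": 0,"ay": 0,"az": 0,"gripper": 1}

```text
clock: 19.03
position: [0.5221, -0.0073, 0.1484]
ee_rot: [0.055, 0.998, 0.0, -0.0]
ft_force: [-0.2, 0.0, 1.3]
grip_width: 0.005
grasp_force: 0.4
```

Request:
apply_moves:
  rows:
    - {"x": 0,"y": 0,"z": 1,"ax": 0,"ay": 0,"az": 0,"gripper": 1}
    - {"x": 0,"y": 0,"z": 0,"ax": 0,"ay": 0,"az": 0,"gripper": 1}

```text
clock: 19.2
position: [0.5221, -0.0073, 0.1478]
ee_rot: [0.055, 0.998, 0.0, -0.0]
ft_force: [-2.5, 0.2, 5.9]
grip_width: 0.006
grasp_force: 2.9
```

Request:
apply_moves:
  rows:
    - {"x": 0,"y": 0,"z": 1,"ax": 0,"ay": 0,"az": 0,"gripper": 1}
    - {"x": 0,"y": 0,"z": 0,"ax": 0,"ay": 0,"az": 0,"gripper": 1}

```text
clock: 19.37
position: [0.5222, -0.0072, 0.1473]
ee_rot: [0.055, 0.998, 0.0, 0.0]
ft_force: [-5.3, -0.5, 12.1]
grip_width: 0.003
grasp_force: 5.8
```

Request:
apply_moves:
  rows:
    - {"x": 0,"y": 0,"z": 1,"ax": 0,"ay": 0,"az": 0,"gripper": 1}
    - {"x": 0,"y": 0,"z": 0,"ax": 0,"ay": 0,"az": 0,"gripper": 1}

```text
clock: 19.53
position: [0.5222, -0.0072, 0.1469]
ee_rot: [0.055, 0.998, 0.0, 0.0]
ft_force: [-8.6, 0.3, 17.4]
grip_width: 0.003
grasp_force: 8.7
```

The knob stops firmly with its top at about 0.137 m, which is the fully-down height. Now I'll back off.

Request:
apply_moves:
  rows:
    - {"x": 0,"y": 0,"z": -10,"ax": 0,"ay": 0,"az": 0,"gripper": 1}
    - {"x": 0,"y": 0,"z": -25,"ax": 0,"ay": 0,"az": 0,"gripper": 1}
    - {"x": 0,"y": 0,"z": -30,"ax": 0,"ay": 0,"az": 0,"gripper": 1}
    - {"x": 0,"y": 0,"z": -25,"ax": 0,"ay": 0,"az": 0,"gripper": 1}
    - {"x": 0,"y": 0,"z": 0,"ax": 0,"ay": 0,"az": 0,"gripper": 1}

```text
clock: 19.95
position: [0.5244, -0.0074, 0.2407]
ee_rot: [0.055, 0.998, 0.001, 0.004]
ft_force: [1.0, -0.1, 0.3]
grip_width: 0.001
grasp_force: 0.0
```

Request:
apply_moves:
  rows:
    - {"x": 0,"y": 0,"z": 0,"ax": 0,"ay": 0,"az": 0,"gripper": 1}
    - {"x": 0,"y": 0,"z": 0,"ax": 0,"ay": 0,"az": 0,"gripper": 1}
    - {"x": 0,"y": 0,"z": 0,"ax": 0,"ay": 0,"az": 0,"gripper": 1}

```text
clock: 20.2
position: [0.5216, -0.0073, 0.2343]
ee_rot: [0.055, 0.998, -0.0, -0.001]
ft_force: [0.0, 1.2, -0.4]
grip_width: 0.001
grasp_force: 0.0
```

```bash
python3 -c "
from workcell import *
print(get_obs()['ft_force'],hand_in())"
```

```text
the job is handed in; nothing more can be done
[ 0.03518667  1.24216299 -0.37219036] None
```

I shut the lid, slid the bolt through the keeper and pressed its handle fully down into the second notch (about 58 mm of travel), then handed the job in at about 20 s with the arm clear; no verdict came back.

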